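# Lay the long lens tubes in the V-groove rest

## Task

Put the two long lens tubes away in the lens rest: lay each one crosswise over both notched rails, in a V-groove of its own, roughly centred, so that it is cradled and cannot roll. Set them down gently without dropping them, and leave the short tube where it lies.

Things in the scene. Friction and masses are not known exactly. Their poses are not given: they have to be found in the camera images.
- tube_a_center (a point): a long black lens tube with thin aluminium rings, a plain cylinder 32 mm in diameter, 130 mm long (the other long tube is the same), about 0.16 kg, lying loose on the bench, free to roll. This point: its centre, on the axis, 16 mm above the bench at the start; x axis along the tube
- tube_b_center (a point): a long black lens tube with thin aluminium rings, a plain cylinder 32 mm in diameter, 130 mm long (the other long tube is the same), about 0.16 kg, lying loose on the bench, free to roll. This point: its centre, on the axis, 16 mm above the bench at the start; x axis along the tube
- short_center (a point): the short lens tube, which stays: same diameter and look as the long ones (32 mm) but only 60 mm long, lying loose on the bench. This point is its centre, on the axis, 16 mm above the bench; the x axis runs along it
- rest: fixed lens rest: dark base 116 x 176 x 8 mm, two aluminium rails along its y, each 12 mm thick, centred at x = -36 and +36 mm, tops 42 mm above the bench. Both have 90 degree V-notches, 40 mm wide, 20 mm deep, at y = -50 and +50 mm: two grooves, empty at first. A tube seated in one lies along the rest's x, axis 45 mm above the bench, middle at x = 0. Origin: on the bench under its middle, z up
Things that resemble listed ones, but are neither listed nor needed, are in the scene too. Leave any pink look-alike of the part that bears tube_a_center alone.

How it is judged (in metres and radians):
At the end, for the whole second after the job is handed in: Each long tube rests in a groove of its own (one at each), its middle within 18 mm of the rest's middle along the groove and within 10 mm across it, its axis 36 to 52 mm above the bench and within 10 degrees of the groove's direction, both tubes at rest ((((x of tube_a_center in the frame of rest between -0.018 and 0.018 m and y of tube_a_center in the frame of rest between 0.04 and 0.06 m and z of tube_a_center in the frame of rest between 0.036 and 0.052 m and angle between the x axis of tube_a_center and the x axis of rest, either way round below 0.175 rad) and (x of tube_b_center in the frame of rest between -0.018 and 0.018 m and y of tube_b_center in the frame of rest between -0.06 and -0.04 m and z of tube_b_center in the frame of rest between 0.036 and 0.052 m and angle between the x axis of tube_b_center and the x axis of rest, either way round below 0.175 rad)) or ((x of tube_a_center in the frame of rest between -0.018 and 0.018 m and y of tube_a_center in the frame of rest between -0.06 and -0.04 m and z of tube_a_center in the frame of rest between 0.036 and 0.052 m and angle between the x axis of tube_a_center and the x axis of rest, either way round below 0.175 rad) and (x of tube_b_center in the frame of rest between -0.018 and 0.018 m and y of tube_b_center in the frame of rest between 0.04 and 0.06 m and z of tube_b_center in the frame of rest between 0.036 and 0.052 m and angle between the x axis of tube_b_center and the x axis of rest, either way round below 0.175 rad))) and linear speed of each of tube_a, tube_b below 0.02 m/s and angular speed of each of tube_a, tube_b below 0.2 rad/s); the robot touches nothing.
It fails at once if a long lens tube is dropped: nothing touches it while its axis is more than 65 mm above the bench (20 mm above its seated height) ((contact force between tube_a and anything else below 0.005 N and height (world z) of tube_a_center above 0.065 m) or (contact force between tube_b and anything else below 0.005 N and height (world z) of tube_b_center above 0.065 m)).
It fails at once if the short tube is moved by more than 30 mm (distance of short_center from where it was at the start of the episode above 0.03 m).
It also fails if it takes over 64 s, if anything falls off the work surface, if the arm or the gripper's body presses on something with over 40 N, if the wrist force passes 120 N, or if a joint passes its speed limit or range.

## Robot

A 6-joint arm with a two-finger parallel gripper is mounted at the origin on the work surface. World frame = base frame: x ahead of the robot, y to its left, z up, the work surface at z = 0. Lengths are in mm, angles in rad, forces in N, time in s.
With the tool pointing down it reaches from about 275 to 775 mm from the base axis. Payload 14.6 kg.
Tool frame: the origin (TCP) lies between the finger pads; the fingertips stand 14 mm ahead of it and the grasp point (between the pads) lies 5 mm behind it; y points along the fingers, z is the direction in which the jaws open and shut, and the axes are right-handed (so a half turn about y gives the same grasp; the last joint's range is limited). The gripper opens to 85 mm and grips with 20 to 120 N. Pads are 22 mm wide; open, the fingers measure 114 mm over their backs; the gripper's body (76 mm by 85 mm) begins 54 mm behind the grasp point. The pads swing forward as they close: fully open they stand 13 mm farther back than shut.
Start: joints at [1.04, 0.263, -0.048, 1.259, 0, 1.415], TCP at [192.689, 488.364, 245.278] pointing down, gripper open.
Joint ranges: [-2.65, 2.65], [-0.89, 1.7], [-1.18, 1.37], [-2.13, 2.11], [-1.35, 1.29], [-3.14, 3.14]. Speed limits (rad/s): [1.89, 1.89, 2.57, 2.79, 3.14, 3.14].

## Interface

Orientations are given as a rotation vector (axis times angle).
In Python, from cell import env, vision, finder gives the robot as it stands. The module is installed in compiled form; this text tells all that it offers.
- The arm moves only by the tool move_arm, never from a script. Its argument "rows" is a list of rows, each a list of 3 entries, a list of its own where there are three numbers: the turn, a rotation vector about the tool's x, y, z normalised to -1 to 1, where 1 is 60 degrees, then the shift along the tool's x, y, z normalised to -1 to 1, where 1 is 0.2 m, then the gripper command: -1 is fully open, 1 is shut, values between are in proportion. In form: [[[wx, wy, wz], [tx, ty, tz], grip], ...]. A call has 1 to 8 rows; each row is the pose to reach, as a shift and turn from the pose commanded when the call began, along the tool's axes at that moment; what a row does not reach only later rows make up. A row lasts 1/12 s, in which the tool goes at most 41.7 mm and 7.16 degrees, less where a joint would pass 70% of its speed; a pose out of reach is approached as far as the arm can. A call with a number of a shift or a turn outside -1 to 1 is refused whole. A call with a gripper value outside its range is refused whole. The fingers move at their own pace and stop on an object; "newtons" is the grip in N (left out, the last holds). Time passes only in rows, so rows that repeat a pose let the fingers close. It gives the time, the measured TCP pose, the force and the opening at its end, in the units of the state.
- env.observe(): the state, without advancing time (a new reading comes with each control period).
- vision.read_camera(name): name is "scene" or "top"; returns (picture, depth): 400x640x3 uint8, red, green, blue; 400x640 float32, mm along the optical axis (not along the pixel's ray), 0 where there is no reading.
- vision.camera_info(name): a dict with "fx", "fy", "cx", "cy" (pixels), "R" (3x3) and "t" (3): a world point X has camera coordinates R X + t. Camera axes: x right, y down, z forward; pixel columns grow to the right and rows downward; lengths in mm; the calibration is good to about 2 mm. A picture is of the moment at which its call begins. camera_info takes no time and is no camera call.
- env.finish_job(): hands the job in, once; it reports no verdict.
Trained networks look in the newest picture that a camera, given by its name, has taken for a name from the list of things; names that differ only in an ending like _2 or _b are one class to them, and where a whole thing is asked for, a point or a joint stands for the part that bears it (a point fixed in the world has none). Each returns a list of dicts, best first, with "confidence" (0 to 1); they miss things now and then, are a little off and sometimes report something else, mostly with a low value. They report only what shows in the picture. A call takes as long as a camera call. They do not tell look-alikes from the thing itself.
- finder.look_for(thing, camera): "point" ([column, row] in pixels, amid what is visible of it).
The state is a dict: "clock": time; "qpos": joint angles; "qd": joint speeds; "joint_torque": joint torques, N m; "tcp_pos": TCP position; "tcp_rot": TCP orientation; "wrist_force": force on the tool from outside, world axes, zero at the start; "moment": the same for the moment, N m; "finger_gap": opening from 0.0 (shut) to 1.0 (fully open).
Only numpy, scipy, OpenCV 4.12 (cv2) and the standard library are available. Lean on these libraries where they do the work, as an engineer would, in place of code of your own. Each camera call takes 0.05 s, during which the arm holds its last target. There are 200 camera calls.

## Working session

There is one attempt and no reset: what is moved stays moved. The work goes in short steps, Python scripts to look and compute and a tool call to move; the robot and the scene stay as the last step left them, time stands still between calls to the robot, and variables do not carry over. Pictures are saved under pics/ and viewed, about 8 in all and at most 12, crops included, and the job is handed in when it is done.

Besides the shell and the picture viewer there is one more tool, called after "Request:" as a command line: name --argument value ..., lists and objects as JSON in quotes. move_arm: Moves the arm, as the interface text tells. Its arguments: {"type":"object","properties":{"rows":{"type":"array"},"newtons":{"type":"number"}},"required":["rows"]}

```bash
mkdir -p pics; python3 - <<'E'
from cell import env, vision, finder
import cv2, numpy as np
o=env.observe(); print(o)
for n in ("scene","top"):
    p,d=vision.read_camera(n); i=vision.camera_info(n); print(n,i)
    cv2.imwrite(f"pics/{n}0.png",p[:,:,::-1]); np.savez(f"pics/{n}0.npz",p=p,d=d,**i)
    for t in("tube_a_center","short_center","rest"): print(t,[(np.round(r["point"],1).tolist(),round(r["confidence"],2)) for r in finder.look_for(t,n)])
E
```

```text
{'clock': 0.0, 'qpos': array([ 1.03973904e+00,  2.63521169e-01, -4.89364364e-02,  1.25940884e+00,
       -3.28485149e-06,  1.41550698e+00]), 'qd': array([-5.48131319e-04, -1.81835784e-03,  8.50541071e-04, -1.77218902e-03,
        7.05373042e-04,  6.89046116e-05]), 'joint_torque': array([ 1.55489957e-03, -6.37605858e+01,  3.84566081e+01,  1.35490243e-02,
        1.43615023e-05,  3.25071426e-05]), 'tcp_pos': array([192.53333627, 488.13807548, 244.82618799]), 'tcp_rot': array([-1.55162795,  0.29513585, -0.29457232]), 'wrist_force': array([ 0.05667873, -0.680901  , -0.26031589]), 'moment': array([ 0.02210495, -0.03430854, -0.00809319]), 'finger_gap': 0.9995330926308863}
scene {'fx': 368.2755975374874, 'fy': 368.2755975374874, 'cx': 326.54702025348973, 'cy': 198.53248516385378, 'R': array([[ 0.5167679 ,  0.85612489, -0.00105474],
       [ 0.70502581, -0.42626084, -0.56678065],
       [-0.48568462,  0.29215043, -0.82386806]]), 't': array([-225.02096876, -321.58017614,  987.01407682])}
tube_a_center [([247.6, 184.5], 0.87), ([329.7, 194.9], 0.87), ([159.9, 229.6], 0.79), ([260.8, 257.1], 0.67)]
short_center [([339.2, 259.7], 0.68)]
rest [([456.3, 186.3], 0.55)]
top {'fx': 510.87517350069584, 'fy': 510.87517350069584, 'cx': 324.946999245739, 'cy': 193.96404983527157, 'R': array([[-0.00652651, -0.99993585, -0.0092576 ],
       [-0.9921173 ,  0.00763349, -0.12507991],
       [ 0.12514256,  0.00836829, -0.99210348]]), 't': array([ -22.48488644,  462.30035961, 1117.9920227 ])}
tube_a_center [([451.8, 244.9], 0.85), ([373.1, 249.3], 0.77), ([392.5, 178.7], 0.68), ([317.2, 202.7], 0.62)]
short_center [([336.6, 142.3], 0.95)]
rest [([210.1, 151.0], 0.59)]
```

View pics/top0.png

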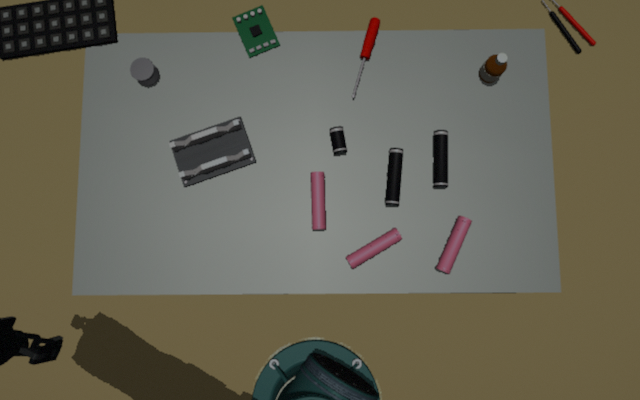

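View pics/scene0.png

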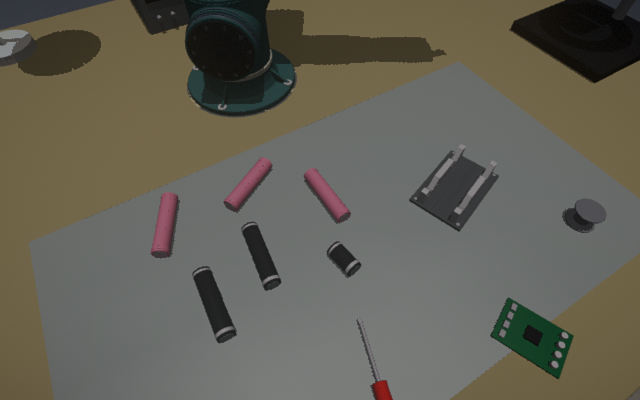

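The top view shows the black long tubes at about (395,177) and (441,158), the short one at (338,140), the rest at (212,151), and three pink decoys. The scene view shows the same tubes at (261,256), (214,303) and (344,259), and the rest at (455,188).

```bash
cat > h.py <<'E'
import numpy as np, cv2
def cloud(p,d,i):
    v,u=np.mgrid[:400,:640]
    c=np.stack([(u-i["cx"])/i["fx"]*d,(v-i["cy"])/i["fy"]*d,d],-1)
    X=(c-i["t"])@i["R"]; X[d==0]=np.nan
    return X
def tube(X,c,r,zmin=8):
    "points within r of xy c above zmin -> axis centre, angle, length, top z"
    q=X.reshape(-1,3); q=q[(q[:,2]>zmin)&(np.hypot(*(q[:,:2]-c).T)<r)]
    rc=cv2.minAreaRect(q[:,:2].astype(np.float32)); b=cv2.boxPoints(rc)
    e=b[1]-b[0],b[2]-b[1]; e=max(e,key=np.linalg.norm)
    return len(q),np.round(rc[0],1),np.round(rc[1],1),"yaw",round(np.degrees(np.arctan2(e[1],e[0]))%180,1),"ztop",np.round(np.percentile(q[:,2],[50,90,98]),1)
E
python3 - <<'E'
from h import *
px={"top":dict(t1=(395,177),t2=(441,158),s=(338,140),rest=(212,151),p1=(318,201)),"scene":dict(t1=(261,256),t2=(214,303),s=(344,259),rest=(455,188),p1=(327,194))}
for n in px:
    D=np.load(f"pics/{n}0.npz"); X=cloud(D["p"],D["d"],D)
    b=X[(X[...,0]>250)&(X[...,0]<700)&(abs(X[...,1])<350)]; print(n,"bench z",np.median(b[:,2]))
    for k,(u,v) in px[n].items():
        c=X[v,u,:2]; print(k,X[v,u].round(1))
        if k=="rest":
            for z in (4,30,38): print("  >",z,tube(X,c,115,z))
            q=X.reshape(-1,3);q=q[(q[:,2]>36)&(np.hypot(*(q[:,:2]-c).T)<115)];print("  mean",q.mean(0))
        else: print("  ",tube(X,c,45 if k=="s" else 72)) 
E
```

```text
top bench z 0.4335576817705191
t1 [ 499.  -183.4   31.7]
   (815, array([ 503.8, -175. ]), array([ 46.3, 131.3]), 'yaw', np.float32(173.0), 'ztop', array([28.3, 32.4, 34.2]))
t2 [ 541.  -287.5   34. ]
   (844, array([ 543.7, -288.8]), array([ 32.5, 132. ]), 'yaw', np.float32(178.0), 'ztop', array([28.3, 32.5, 34.4]))
s [584.9 -56.2  32.1]
   (377, array([588.5, -55.3]), array([61.7, 31.8]), 'yaw', np.float32(10.0), 'ztop', array([28.3, 32.3, 34.5]))
rest [567.5 235.8   5.9]
  > 4 (3615, array([568.1, 237.4]), array([218.5, 212.9]), 'yaw', np.float32(9.5), 'ztop', array([ 8.7, 39.3, 43.2]))
  > 30 (706, array([568.6, 236.4]), array([ 87. , 164.1]), 'yaw', np.float32(109.0), 'ztop', array([39.5, 43.2, 44.8]))
  > 38 (444, array([568.3, 236.4]), array([ 85.4, 164. ]), 'yaw', np.float32(109.0), 'ztop', array([41.2, 43.7, 45.3]))
  mean [567.84272818 236.35323138  40.56833882]
p1 [445.8 -10.2  34.2]
   (802, array([450. ,  -8.5]), array([130.3,  31.8]), 'yaw', np.float32(1.1), 'ztop', array([28.4, 32.4, 34. ]))
scene bench z 0.8207487184881146
t1 [ 514.9 -184.6   31. ]
   (1157, array([ 5
[... 249 characters left out ...]
96.7 -61.1  31.6]
   (607, array([589.4, -58.1]), array([61.1, 30.7]), 'yaw', np.float32(10.0), 'ztop', array([28.8, 32. , 33.2]))
rest [572.3 230.3  10.1]
  > 4 (3901, array([568.5, 233.7]), array([116.2, 177.2]), 'yaw', np.float32(109.3), 'ztop', array([ 8.2, 40.5, 42.7]))
  > 30 (697, array([568.6, 233.8]), array([ 84.1, 165.6]), 'yaw', np.float32(109.3), 'ztop', array([40.9, 42.7, 43.5]))
  > 38 (478, array([568.6, 233.8]), array([ 84.1, 165.6]), 'yaw', np.float32(109.3), 'ztop', array([41.6, 43. , 43.9]))
  mean [570.57344641 231.50448129  40.98888819]
p1 [460.1 -13.8  31.3]
   (920, array([452.6, -10.8]), array([128.2,  32. ]), 'yaw', np.float32(1.7), 'ztop', array([28.9, 32. , 32.9]))
```

```bash
cat > g.py <<'E'
import numpy as np, sys
from scipy.spatial.transform import Rotation as Ro
from cell import env
def show(p,yaw):
    "relative turn/shift (move units) from the present pose to TCP p, jaw axis yaw in degrees"
    o=env.observe(); R=Ro.from_rotvec(o["tcp_rot"]); a=np.radians(yaw)
    y=np.array([0,0,-1.]); z=np.array([np.cos(a),np.sin(a),0]); T=Ro.from_matrix(np.stack([np.cross(y,z),y,z],1))
    w=(R.inv()*T).as_rotvec()/np.radians(60); t=R.inv().apply(np.array(p)-o["tcp_pos"])/200
    print("target",p,yaw,"turn",w.round(3),"shift",t.round(3))
def now():
    o=env.observe(); m=Ro.from_rotvec(o["tcp_rot"]).as_matrix()
    print("t",round(o["clock"],2),"tcp",o["tcp_pos"].round(1),"jawyaw",np.degrees(np.arctan2(m[1,2],m[0,2])).round(1),"q",o["qpos"].round(2),"F",o["wrist_force"].round(1),"gap",round(o["finger_gap"],3)); print(m.round(3))
E
python3 - <<'E'
from g import *
now(); show([505.5,-183,120],84); show([505.5,-183,120],264)
E
```

```text
t 0.4 tcp [192.7 488.3 245.2] jawyaw 68.5 q [ 1.04  0.26 -0.05  1.26 -0.    1.42] F [ 0.6 -0.2 -0.1] gap 0.999
[[ 0.93  -0.     0.367]
 [-0.367 -0.     0.93 ]
 [-0.    -1.    -0.   ]]
target [505.5, -183, 120] 84 turn [ 0.    -0.259 -0.   ] shift [ 2.687  0.626 -2.548]
target [505.5, -183, 120] 264 turn [0.    2.741 0.   ] shift [ 2.687  0.626 -2.548]
```

Request:
move_arm --rows '[[[0,-0.08,0],[0.13,0,-0.12],-1],[[0,-0.08,0],[0.26,0,-0.24],-1],[[0,-0.08,0],[0.39,0,-0.36],-1],[[0,-0.08,0],[0.52,0,-0.48],-1],[[0,-0.08,0],[0.65,0,-0.6],-1],[[0,-0.08,0],[0.78,0,-0.73],-1],[[0,-0.08,0],[0.9,0,-0.85],-1],[[0,-0.08,0],[0.9,0,-0.85],-1]]'

```text
clock: 1.07
tcp_pos: [299.3, 260.3, 245.5]
tcp_rot: [-1.559, 0.232, -0.233]
wrist_force: [-0.4, -0.5, 0.4]
finger_gap: 1.001
```

Request:
move_arm --rows '[[[0,-0.08,0],[0.13,0,-0.12],-1],[[0,-0.08,0],[0.26,0,-0.24],-1],[[0,-0.08,0],[0.39,0,-0.36],-1],[[0,-0.08,0],[0.52,0,-0.48],-1],[[0,-0.08,0],[0.65,0,-0.6],-1],[[0,-0.08,0],[0.78,0,-0.73],-1],[[0,-0.08,0],[0.9,0,-0.85],-1],[[0,-0.08,0],[0.9,0,-0.85],-1]]'

```text
clock: 1.73
tcp_pos: [423.7, 45.6, 245.1]
tcp_rot: [-1.565, 0.166, -0.167]
wrist_force: [-1.3, 0.8, -0.5]
finger_gap: 0.998
```

```bash
python3 - <<'E'
from g import *
now(); show([505.5,-183,120],84)
E
```

```text
t 1.73 tcp [423.7  45.6 245.1] jawyaw 77.8 q [-0.08  0.09 -0.27  1.21 -0.    0.13] F [-1.3  0.8 -0.5] gap 0.998
[[ 0.978  0.001  0.211]
 [-0.211 -0.001  0.978]
 [ 0.001 -1.    -0.001]]
target [505.5, -183, 120] 84 turn [ 0.001 -0.103  0.001] shift [ 0.64   0.627 -1.031]
```

Request:
move_arm --rows '[[[0,-0.1,0],[0.1,0,-0.16],-1],[[0,-0.1,0],[0.2,0,-0.32],-1],[[0,-0.1,0],[0.3,0.1,-0.48],-1],[[0,-0.1,0],[0.4,0.22,-0.64],-1],[[0,-0.1,0],[0.5,0.34,-0.8],-1],[[0,-0.1,0],[0.6,0.46,-0.95],-1],[[0,-0.1,0],[0.64,0.58,-1],-1],[[0,-0.1,0],[0.64,0.63,-1],-1]]'

```text
clock: 2.4
tcp_pos: [505.5, -175.2, 115.7]
tcp_rot: [-1.569, 0.085, -0.082]
wrist_force: [-1.6, 1.5, -0.2]
finger_gap: 1.0
```

```bash
python3 - <<'E'
from g import *
from h import *
from cell import vision
X={}
for n in("top","scene"):
    p,d=vision.read_camera(n); cv2.imwrite(f"pics/{n}1.png",p[:,:,::-1]); X=cloud(p,d,vision.camera_info(n))
    X[X[...,2]>45]=np.nan
    print(n,tube(X,(505.5,-183),68),tube(X,(544,-289),72))
now(); show([505.5,-183,18],84)
E
```

```text
Traceback (most recent call last):
  File "h.py", line 12, in tube
    return len(q),np.round(rc[0],1),np.round(rc[1],1),"yaw",round(np.degrees(np.arctan2(e[1],e[0]))%180,1),"ztop",np.round(np.percentile(q[:,2],[50,90,98]),1)
                                                                                                                           ~~~~~~~~~~~~~^^^^^^^^^^^^^^^^^^^
IndexError: index -1 is out of bounds for axis 0 with size 0
```

```bash
python3 - <<'E'
from g import *
now(); show([505.5,-183,60],84); show([505.5,-183,18],84)
E
```

```text
t 2.45 tcp [ 504.2 -173.3  115.2] jawyaw 83.9 q [-0.48  0.35 -0.28  0.94  0.   -0.38] F [-1.4  0.9 -2.2] gap 1.0
[[ 0.994 -0.004  0.105]
 [-0.105  0.002  0.994]
 [-0.004 -1.     0.002]]
target [505.5, -183, 60] 84 turn [-0.002 -0.001 -0.004] shift [ 0.013  0.276 -0.048]
target [505.5, -183, 18] 84 turn [-0.002 -0.001 -0.004] shift [ 0.014  0.486 -0.049]
```

View pics/top1.png

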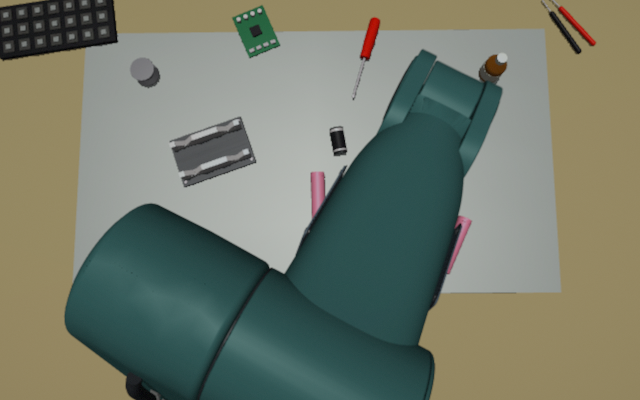

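The arm hides both tubes from the top camera. I'll go down in stages, using the settled pose.

Request:
move_arm --rows '[[[0,0,0],[0.01,0.1,-0.048],-1],[[0,0,0],[0.01,0.2,-0.048],-1],[[0,0,0],[0.01,0.28,-0.048],-1],[[0,0,0],[0.01,0.28,-0.048],-1],[[0,0,0],[0.01,0.28,-0.048],-1]]'

```text
clock: 2.87
tcp_pos: [505.9, -181.6, 63.7]
tcp_rot: [-1.569, 0.081, -0.08]
wrist_force: [0.1, 0.3, 0.1]
finger_gap: 0.997
```

```bash
python3 - <<'E'
from g import *
from h import *
from cell import vision
p,d=vision.read_camera("scene"); cv2.imwrite("pics/s2.png",cv2.resize(p[150:350,150:400,::-1],None,fx=3,fy=3,interpolation=2))
now(); show([505.5,-183,18],84)
E
```

```text
t 2.92 tcp [ 506.4 -182.    64.4] jawyaw 84.1 q [-0.5   0.41 -0.36  0.81  0.   -0.39] F [ 0.2 -0.1  0.5] gap 1.001
[[ 0.995  0.001  0.103]
 [-0.103 -0.     0.995]
 [ 0.001 -1.    -0.   ]]
target [505.5, -183, 18] 84 turn [0.    0.002 0.001] shift [-0.004  0.232 -0.006]
```

View pics/s2.png

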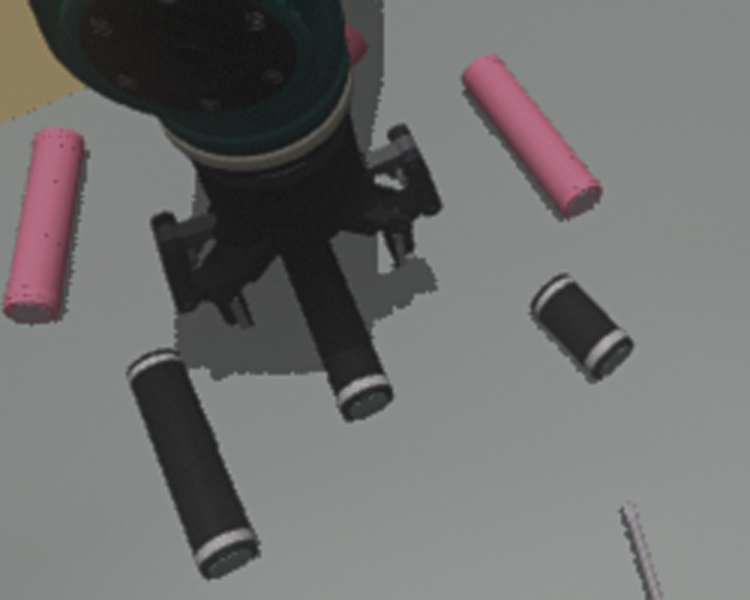

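The jaws straddle the tube symmetrically and the second tube is well clear. Descending and closing.

Request:
move_arm --rows '[[[0,0,0],[0,0.08,-0.005],-1],[[0,0,0],[0,0.16,-0.005],-1],[[0,0,0],[0,0.21,-0.005],-1],[[0,0,0],[0,0.23,-0.005],-1],[[0,0,0],[0,0.23,-0.005],-0.3],[[0,0,0],[0,0.23,-0.005],0],[[0,0,0],[0,0.23,-0.005],0.3],[[0,0,0],[0,0.23,-0.005],0.6]]' --newtons 40

```text
clock: 3.58
tcp_pos: [506.4, -183.6, 18.1]
tcp_rot: [-1.57, 0.08, -0.082]
wrist_force: [0.1, -0.4, 0.9]
finger_gap: 0.448
```

Request:
move_arm --rows '[[[0,0,0],[0,0,0],0.8],[[0,0,0],[0,0,0],1],[[0,0,0],[0,0,0],1],[[0,0,0],[0,0,0],1],[[0,0,0],[0,0,0],1],[[0,0,0],[0,0,0],1]]' --newtons 40

```text
clock: 4.08
tcp_pos: [506.4, -183.5, 18.1]
tcp_rot: [-1.57, 0.08, -0.082]
wrist_force: [-1.0, 2.4, 8.7]
finger_gap: 0.361
```

```bash
python3 - <<'E'
from g import *
now(); show([500,-150,110],84)
E
```

```text
t 4.08 tcp [ 506.4 -183.5   18.1] jawyaw 84.1 q [-0.5   0.46 -0.42  0.69  0.   -0.4 ] F [-1.   2.4  8.7] gap 0.361
[[ 0.995  0.001  0.103]
 [-0.103 -0.     0.995]
 [ 0.001 -1.    -0.   ]]
target [500, -150, 110] 84 turn [0.    0.001 0.001] shift [-0.048 -0.459  0.163]
```

Request:
move_arm --rows '[[[0,0,0],[0,-0.04,0],1],[[0,0,0],[0,-0.12,0],1],[[0,0,0],[0,-0.22,0],1],[[0,0,0],[0,-0.34,0],1],[[0,0,0],[0,-0.44,0],1],[[0,0,0],[0,-0.5,0],1],[[0,0,0],[0,-0.5,0],1],[[0,0,0],[0,-0.5,0],1]]'

```text
clock: 4.75
tcp_pos: [506.1, -183.4, 117.7]
tcp_rot: [-1.57, 0.08, -0.082]
wrist_force: [-0.7, 0.9, -1.3]
finger_gap: 0.358
```

```bash
python3 - <<'E'
from g import *
now(); show([585,187.8,120],109.2)
E
```

```text
t 4.75 tcp [ 506.1 -183.4  117.7] jawyaw 84.1 q [-0.5   0.36 -0.27  0.94 -0.   -0.4 ] F [-0.7  0.9 -1.3] gap 0.358
[[ 0.995  0.001  0.103]
 [-0.103 -0.001  0.995]
 [ 0.001 -1.    -0.   ]]
target [585, 187.8, 120] 109.2 turn [ 0.001 -0.419  0.001] shift [ 0.2   -0.012  1.887]
```

Request:
move_arm --rows '[[[0,-0.02,0],[0,0,0.04],1],[[0,-0.05,0],[0,0,0.12],1],[[0,-0.09,0],[0,0,0.24],1],[[0,-0.13,0],[0,0,0.37],1],[[0,-0.17,0],[0,0,0.5],1],[[0,-0.21,0],[0,0,0.63],1],[[0,-0.25,0],[0,0,0.76],1],[[0,-0.3,0],[0,0,0.89],1]]'

```text
clock: 5.42
tcp_pos: [523.5, -4.4, 116.2]
tcp_rot: [-1.564, -0.166, 0.169]
wrist_force: [-0.3, 0.9, -1.5]
finger_gap: 0.357
```

```bash
python3 - <<'E'
from g import *
now(); show([552,282,120],109.2)
E
```

```text
t 5.42 tcp [523.5  -4.4 116.2] jawyaw 102.2 q [-0.16  0.34 -0.31  0.93  0.   -0.38] F [-0.3  0.9 -1.5] gap 0.357
[[ 0.977 -0.002 -0.212]
 [ 0.212  0.     0.977]
 [-0.002 -1.     0.001]]
target [552, 282, 120] 109.2 turn [-0.001 -0.116 -0.002] shift [ 0.443 -0.019  1.369]
```

Request:
move_arm --rows '[[[0,-0.03,0],[0.03,0,0.12],1],[[0,-0.06,0],[0.07,0,0.25],1],[[0,-0.09,0],[0.12,0,0.38],1],[[0,-0.116,0],[0.16,-0.01,0.51],1],[[0,-0.116,0],[0.21,-0.01,0.64],1],[[0,-0.116,0],[0.25,-0.02,0.77],1],[[0,-0.116,0],[0.29,-0.02,0.89],1],[[0,-0.116,0],[0.32,-0.02,0.98],1]]'

```text
clock: 6.08
tcp_pos: [545.0, 201.1, 120.1]
tcp_rot: [-1.555, -0.261, 0.264]
wrist_force: [0.2, -0.6, -1.9]
finger_gap: 0.358
```

```bash
python3 - <<'E'
from g import *
now(); show([552,282,115],109.2)
E
```

```text
t 6.08 tcp [545.  201.1 120.1] jawyaw 109.2 q [ 0.21  0.42 -0.15  1.    0.   -0.12] F [ 0.2 -0.6 -1.9] gap 0.358
[[ 0.945 -0.002 -0.328]
 [ 0.328 -0.     0.945]
 [-0.002 -1.     0.001]]
target [552, 282, 115] 109.2 turn [-0.001 -0.001 -0.002] shift [0.166 0.025 0.371]
```

Request:
move_arm --rows '[[[0,0,0],[0.04,0,0.1],1],[[0,0,0],[0.08,0,0.2],1],[[0,0,0],[0.13,0,0.3],1],[[0,0,0],[0.16,0,0.36],1],[[0,0,0],[0.16,0,0.36],1],[[0,0,0],[0.16,0,0.36],1],[[0,0,0],[0.16,0,0.36],1]]'

```text
clock: 6.67
tcp_pos: [552.3, 276.6, 120.7]
tcp_rot: [-1.555, -0.26, 0.262]
wrist_force: [0.4, 0.2, -0.8]
finger_gap: 0.365
```

```bash
python3 - <<'E'
from g import *
from h import *
from cell import vision
for n in("scene","top"):
    p,d=vision.read_camera(n); i=vision.camera_info(n); np.savez(f"pics/{n}3.npz",p=p,d=d,**i)
    c=p[80:300,360:640,::-1] if n=="scene" else p[60:280,80:360,::-1]
    cv2.imwrite(f"pics/{n}3.png",cv2.resize(c,None,fx=2,fy=2,interpolation=2))
a=np.hstack([cv2.imread(f"pics/{n}3.png") for n in("scene","top")]); cv2.imwrite("pics/c3.png",cv2.resize(a,(800,314)))
now(); show([552,282,47],109.2)
E
```

```text
t 6.77 tcp [552.6 276.4 121.1] jawyaw 109.0 q [ 0.33  0.48 -0.05  1.04 -0.    0.  ] F [-0.  -0.7 -1.1] gap 0.359
[[ 0.946 -0.    -0.325]
 [ 0.325 -0.     0.946]
 [-0.001 -1.    -0.   ]]
target [552, 282, 47] 109.2 turn [ 0.    -0.004 -0.   ] shift [0.007 0.371 0.028]
```

View pics/c3.png

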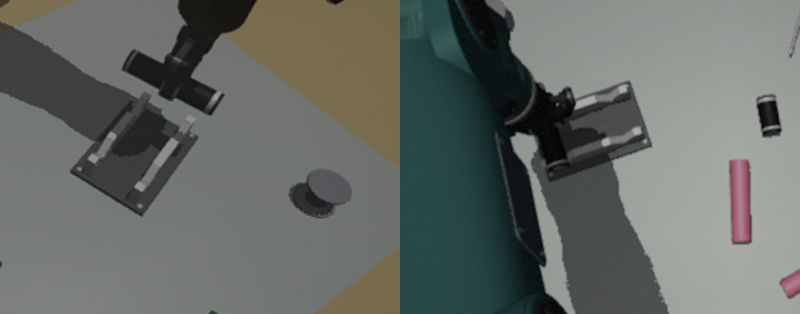

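The tube is held level and lined up with the +y groove. I'll check its offset in the hand and the notch positions numerically.

```bash
python3 - <<'E'
from h import *
a=np.radians(19.2); ex=np.array([np.cos(a),np.sin(a)]); ey=np.array([-ex[1],ex[0]]); c0=np.array([568.5,235])
for n in("scene","top"):
    D=np.load(f"pics/{n}0.npz"); q=cloud(0,D["d"],D).reshape(-1,3); l=np.c_[(q[:,:2]-c0)@ex,(q[:,:2]-c0)@ey,q[:,2]]
    for s in(-36,36):
        r=l[(abs(l[:,0]-s)<5)&(abs(l[:,1])<90)&(l[:,2]>12)]
        b=[(int(y),round(float(np.median(r[abs(r[:,1]-y)<3,2])),0)) for y in range(-84,85,6) if (abs(r[:,1]-y)<3).any()]
        print(n,s,b)
    r=l[(l[:,2]>36)&(abs(l[:,1])<100)&(abs(l[:,0])<60)]
    for s in(-1,1):
        k=r[r[:,0]*s>0]; print("rail x",np.percentile(k[:,0],[2,50,98]).round(1),"y",np.percentile(k[:,1],[0.5,99.5]).round(1))
    D=np.load(f"pics/{n}3.npz"); q=cloud(0,D["d"],D).reshape(-1,3); l=np.c_[(q[:,:2]-[552.6,276.4])@ex,(q[:,:2]-[552.6,276.4])@ey,q[:,2]]
    t=l[(abs(l[:,0])<90)&(abs(l[:,1])<20)&(l[:,2]>95)&(l[:,2]<142)]
    print(n,"tube x ext",np.percentile(t[:,0],[1,99]).round(1))
    for x in(-55,-40,40,55):
        k=t[abs(t[:,0]-x)<6]; 
        if len(k): print(x,"y ext",np.percentile(k[:,1],[2,98]).round(1),"ztop",np.percentile(k[:,2],95).round(1),len(k))
E
```

```text
scene -36 [(-84, 28.0), (-78, 42.0), (-72, 42.0), (-66, 38.0), (-60, 31.0), (-54, 25.0), (-48, 26.0), (-42, 30.0), (-36, 35.0), (-30, 40.0), (-24, 42.0), (-18, 42.0), (-12, 42.0), (-6, 42.0), (0, 42.0), (6, 41.0), (12, 42.0), (18, 42.0), (24, 42.0), (30, 42.0), (48, 22.0), (54, 26.0), (60, 32.0), (66, 37.0), (72, 41.0), (78, 42.0)]
scene 36 [(-84, 27.0), (-78, 41.0), (-72, 42.0), (-66, 38.0), (-60, 32.0), (-54, 24.0), (-48, 25.0), (-42, 30.0), (-36, 36.0), (-30, 41.0), (-24, 42.0), (-18, 42.0), (-12, 42.0), (-6, 41.0), (0, 42.0), (6, 42.0), (12, 42.0), (18, 41.0), (24, 42.0), (30, 41.0), (48, 24.0), (54, 25.0), (60, 32.0), (66, 39.0), (72, 42.0), (78, 42.0), (84, 41.0)]
rail x [-42.  -35.7 -30.1] y [-82.4  80.5]
rail x [30.  36.  41.6] y [-83.3  80.9]
scene tube x ext [-68.3  60.4]
-55 y ext [-18.7   3.3] ztop 134.3 107
-40 y ext [-19.   4.] ztop 134.2 108
40 y ext [-18.8   3.6] ztop 134.3 123
55 y ext [-19.1   5.1] ztop 134.4 134
top -36 [(-84, 14.0), (-78, 39.0), (-72, 40.0), (-66, 38.0), (-60, 31.0), (-54, 27.0), (-48, 23.0), (-42, 27.0), (-36, 31.0), (-30, 39.0), (-24, 41.0), (-18, 41.0), (-12, 40.0), (-6, 39.0), (0, 42.0), (6, 41.0), (12, 41.0), (18, 40.0), (24, 41.0), (30, 41.0), (36, 34.0), (42, 30.0), (48, 26.0), (54, 22.0), (60, 30.0), (66, 35.0), (72, 40.0), (78, 42.0), (84, 39.0)]
top 36 [(-78, 40.0), (-72, 40.0), (-66, 38.0), (-60, 31.0), (-54, 25.0), (-48, 21.0), (-42, 26.0), (-36, 35.0), (-30, 37.0), (-24, 40.0), (-18, 41.0), (-12, 40.0), (-6, 40.0), (0, 42.0), (6, 39.0), (12, 42.0), (18, 42.0), (24, 41.0), (30, 40.0), (36, 36.0), (42, 29.0), (48, 24.0), (54, 24.0), (60, 27.0), (66, 34.0), (72, 40.0), (78, 40.0), (84, 40.0)]
rail x [-41.6 -36.  -29.7] y [-80.3  82.8]
rail x [29.8 35.8 42.7] y [-79.6  81.9]
top tube x ext [-69.7  54.7]
-55 y ext [-16.6  13.9] ztop 135.3 94
-40 y ext [-16.7  13.1] ztop 135.8 92
55 y ext [-17.6 -14.8] ztop 128.0 11
```

Request:
move_arm --rows '[[[0,0,0],[0.027,0,0.028],1],[[0,0,0],[0.027,0.05,0.028],1],[[0,0,0],[0.027,0.12,0.028],1],[[0,0,0],[0.027,0.18,0.028],1],[[0,0,0],[0.027,0.24,0.028],1],[[0,0,0],[0.027,0.28,0.028],1],[[0,0,0],[0.027,0.3,0.028],1],[[0,0,0],[0.027,0.3,0.028],1]]'

```text
clock: 7.43
tcp_pos: [555.6, 284.1, 60.3]
tcp_rot: [-1.555, -0.259, 0.262]
wrist_force: [-0.8, -0.5, -1.8]
finger_gap: 0.355
```

```bash
python3 - <<'E'
from g import *
now(); show([555.9,283.5,48],109.2)
E
```

```text
t 7.43 tcp [555.6 284.1  60.3] jawyaw 109.0 q [ 0.34  0.54 -0.13  0.91  0.    0.01] F [-0.8 -0.5 -1.8] gap 0.355
[[ 0.945 -0.001 -0.326]
 [ 0.326 -0.     0.945]
 [-0.001 -1.    -0.   ]]
target [555.9, 283.5, 48] 109.2 turn [ 0.    -0.003 -0.001] shift [ 0.     0.061 -0.003]
```

Request:
move_arm --rows '[[[0,0,0],[0,0.02,-0.003],1],[[0,0,0],[0,0.035,-0.003],1],[[0,0,0],[0,0.045,-0.003],1],[[0,0,0],[0,0.052,-0.003],1],[[0,0,0],[0,0.058,-0.003],1],[[0,0,0],[0,0.061,-0.003],1],[[0,0,0],[0,0.061,-0.003],1]]'

```text
clock: 8.02
tcp_pos: [556.3, 283.9, 49.3]
tcp_rot: [-1.555, -0.261, 0.26]
wrist_force: [-0.3, 0.7, 0.3]
finger_gap: 0.359
```

Request:
move_arm --rows '[[[0,0,0],[0,0.004,0],1],[[0,0,0],[0,0.007,0],1],[[0,0,0],[0,0.007,0],1],[[0,0,0],[0,0.007,0],1]]'

```text
clock: 8.35
tcp_pos: [556.3, 284.4, 48.7]
tcp_rot: [-1.554, -0.262, 0.26]
wrist_force: [-5.3, 3.3, 11.5]
finger_gap: 0.357
```

Contact at 11.5 N, so the tube is seated. Opening slowly.

Request:
move_arm --rows '[[[0,0,0],[0,0,0],0.2],[[0,0,0],[0,0,0],0.1],[[0,0,0],[0,0,0],0],[[0,0,0],[0,0,0],-0.2],[[0,0,0],[0,0,0],-0.4],[[0,0,0],[0,0,0],-0.6],[[0,0,0],[0,0,0],-0.6],[[0,0,0],[0,0,0],-0.6]]'

```text
clock: 9.02
tcp_pos: [556.2, 283.7, 47.7]
tcp_rot: [-1.555, -0.261, 0.261]
wrist_force: [0.0, -0.3, -0.7]
finger_gap: 0.803
```

Request:
move_arm --rows '[[[0,0,0],[0,-0.06,0],-0.6],[[0,0,0],[0,-0.15,0],-0.6],[[0,0,0],[0,-0.28,0],-0.6],[[0,0,0],[0,-0.42,0],-0.7],[[0,0,0],[0,-0.5,-0.1],-1],[[0,0,0],[0,-0.5,-0.3],-1],[[0,0,0],[0,-0.5,-0.5],-1],[[0,0,0],[0,-0.5,-0.7],-1]]'

```text
clock: 9.68
tcp_pos: [602.2, 150.2, 148.1]
tcp_rot: [-1.555, -0.262, 0.261]
wrist_force: [0.6, 0.4, 0.3]
finger_gap: 1.001
```

```bash
cat > chk.py <<'E'
from h import *
from cell import vision
a=np.radians(19.2); ex=np.array([np.cos(a),np.sin(a)]); ey=np.array([-ex[1],ex[0]]); c0=np.array([568.5,235])
def seat():
  for n in("scene","top"):
    p,d=vision.read_camera(n); q=cloud(0,d,vision.camera_info(n)).reshape(-1,3); l=np.c_[(q[:,:2]-c0)@ex,(q[:,:2]-c0)@ey,q[:,2]]
    for s in(-50,50):
        t=l[(abs(l[:,0])<90)&(abs(l[:,1]-s)<30)&(l[:,2]>47)&(l[:,2]<75)]
        if len(t)<30: print(n,s,len(t)); continue
        f=np.polyfit(t[:,0],t[:,1],1); print(n,s,len(t),"x ext",np.percentile(t[:,0],[1,99]).round(1),"y at 0",round(f[1],1),"tilt",np.degrees(f[0]).round(1),"ztop",np.percentile(t[:,2],[95]).round(1))
E
python3 - <<'E'
from g import *
from chk import *
now(); seat()
p,d=vision.read_camera("scene"); X=cloud(p,d,vision.camera_info("scene")); print(tube(X,(544,-290),72))
show([540,-100,130],88); show([544,-289.5,130],88)
E
```

```text
t 9.68 tcp [602.2 150.2 148.1] jawyaw 109.1 q [ 0.11  0.47  0.    1.11 -0.   -0.22] F [0.6 0.4 0.3] gap 1.001
[[ 0.945  0.001 -0.327]
 [ 0.327  0.     0.945]
 [ 0.001 -1.    -0.   ]]
scene -50 0
scene 50 503 x ext [-63.8  65.2] y at 0 42.8 tilt 0.2 ztop [60.7]
top -50 0
top 50 0
(1528, array([ 544. , -290.4]), array([ 32. , 131.8]), 'yaw', np.float32(178.1), 'ztop', array([29.4, 32.2, 33.3]))
target [540, -100, 130] 88 turn [0.    0.347 0.   ] shift [-0.698  0.088 -1.077]
target [544, -289.5, 130] 88 turn [0.    0.347 0.   ] shift [-0.984  0.088 -1.98 ]
```

Tube 1 is seated: top 61 mm, x extent -64 to +65, tilt 0.2°. Next is tube 2.

Request:
move_arm --rows '[[[0,0.04,0],[-0.06,0,-0.15],-1],[[0,0.09,0],[-0.13,0,-0.3],-1],[[0,0.14,0],[-0.2,0,-0.45],-1],[[0,0.19,0],[-0.27,0,-0.6],-1],[[0,0.24,0],[-0.34,0,-0.75],-1],[[0,0.29,0],[-0.41,0,-0.88],-1],[[0,0.345,0],[-0.48,0,-1],-1],[[0,0.345,0],[-0.5,0,-1],-1]]'

```text
clock: 10.5
tcp_pos: [572.3, -73.1, 147.6]
tcp_rot: [-1.571, 0.027, -0.028]
wrist_force: [-0.2, -0.6, 0.1]
finger_gap: 0.996
```

```bash
python3 - <<'E'
from g import *
now(); show([542,-290,100],88)
E
```

```text
t 10.5 tcp [572.3 -73.1 147.6] jawyaw 88.0 q [-0.27  0.4  -0.12  1.06 -0.   -0.23] F [-0.2 -0.6  0.1] gap 0.996
[[ 0.999  0.     0.035]
 [-0.035 -0.001  0.999]
 [ 0.    -1.    -0.001]]
target [542, -290, 100] 88 turn [ 0.001 -0.     0.   ] shift [-0.113  0.239 -1.089]
```

Request:
move_arm --rows '[[[0,0,0],[-0.02,0,-0.15],-1],[[0,0,0],[-0.04,0,-0.32],-1],[[0,0,0],[-0.06,0.02,-0.5],-1],[[0,0,0],[-0.08,0.06,-0.68],-1],[[0,0,0],[-0.1,0.12,-0.84],-1],[[0,0,0],[-0.11,0.18,-0.96],-1],[[0,0,0],[-0.11,0.24,-1],-1],[[0,0,0],[-0.11,0.24,-1],-1]]'

```text
clock: 11.17
tcp_pos: [544.0, -269.7, 97.4]
tcp_rot: [-1.569, 0.026, -0.022]
wrist_force: [-0.6, -0.0, -0.7]
finger_gap: 1.005
```

```bash
python3 - <<'E'
from g import *
now(); show([542,-290,55],88)
E
```

```text
t 11.17 tcp [ 544.  -269.7   97.4] jawyaw 88.3 q [-0.59  0.48 -0.12  0.97  0.   -0.56] F [-0.6 -0.  -0.7] gap 1.005
[[ 1.    -0.002  0.03 ]
 [-0.03   0.002  1.   ]
 [-0.002 -1.     0.002]]
target [542, -290, 55] 88 turn [-0.002  0.004 -0.002] shift [-0.006  0.212 -0.102]
```

Request:
move_arm --rows '[[[0,0,0],[-0.007,0,-0.06],-1],[[0,0,0],[-0.007,0.05,-0.1],-1],[[0,0,0],[-0.007,0.12,-0.1],-1],[[0,0,0],[-0.007,0.19,-0.1],-1],[[0,0,0],[-0.007,0.21,-0.1],-1],[[0,0,0],[-0.007,0.21,-0.1],-1]]'

```text
clock: 11.67
tcp_pos: [542.5, -288.6, 56.9]
tcp_rot: [-1.57, 0.023, -0.021]
wrist_force: [-0.8, -0.1, 0.5]
finger_gap: 1.005
```

```bash
python3 - <<'E'
from g import *
from h import *
from cell import vision
p,d=vision.read_camera("scene"); cv2.imwrite("pics/s4.png",cv2.resize(p[180:380,120:370,::-1],None,fx=2,fy=2,interpolation=2))
now(); show([542,-290,18.5],88)
E
```

```text
t 11.72 tcp [ 542.9 -289.    57.8] jawyaw 88.4 q [-0.62  0.52 -0.16  0.89  0.   -0.59] F [ 0.2 -0.4  0.2] gap 1.0
[[ 1.    -0.     0.028]
 [-0.028  0.     1.   ]
 [-0.    -1.     0.   ]]
target [542, -290, 18.5] 88 turn [-0.     0.006 -0.   ] shift [-0.004  0.196 -0.005]
```

View pics/s4.png

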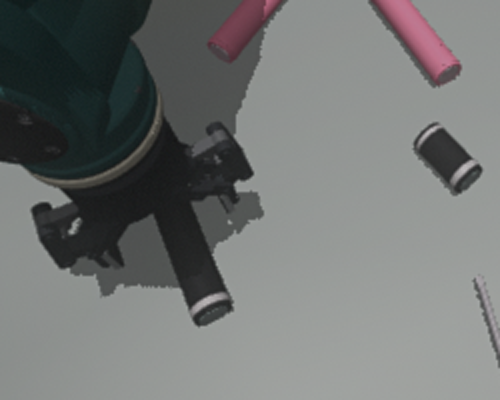

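The jaws straddle tube 2, with nothing else near them.

Request:
move_arm --rows '[[[0,0,0],[0,0.08,-0.005],-1],[[0,0,0],[0,0.15,-0.005],-1],[[0,0,0],[0,0.185,-0.005],-1],[[0,0,0],[0,0.194,-0.005],-1],[[0,0,0],[0,0.194,-0.005],-0.3],[[0,0,0],[0,0.194,-0.005],0],[[0,0,0],[0,0.194,-0.005],0.3],[[0,0,0],[0,0.194,-0.005],0.6]]' --newtons 40

```text
clock: 12.38
tcp_pos: [543.0, -290.7, 19.6]
tcp_rot: [-1.571, 0.022, -0.024]
wrist_force: [0.3, -0.3, -0.4]
finger_gap: 0.457
```

Request:
move_arm --rows '[[[0,0,0],[0,0,0],0.8],[[0,0,0],[0,0,0],1],[[0,0,0],[0,0,0],1],[[0,0,0],[0,0,0],1],[[0,0,0],[0,0,0],1],[[0,0,0],[0,0,0],1]]' --newtons 40

```text
clock: 12.88
tcp_pos: [542.9, -290.7, 19.6]
tcp_rot: [-1.571, 0.022, -0.024]
wrist_force: [-1.3, 1.2, 5.6]
finger_gap: 0.358
```

Request:
move_arm --rows '[[[0,0,0],[0,-0.04,0],1],[[0,0,0],[0,-0.12,0],1],[[0,0,0],[0,-0.22,0],1],[[0,0,0],[0,-0.34,0],1],[[0,0,0],[0,-0.44,0],1],[[0,0,0],[0,-0.5,0],1],[[0,0,0],[0,-0.5,0],1],[[0,0,0],[0,-0.5,0],1]]'

```text
clock: 13.55
tcp_pos: [542.8, -290.6, 119.3]
tcp_rot: [-1.571, 0.022, -0.024]
wrist_force: [0.6, -0.2, -2.2]
finger_gap: 0.356
```

```bash
python3 - <<'E'
from g import *
now(); show([585,187.8,118],109.2)
E
```

```text
t 13.55 tcp [ 542.8 -290.6  119.3] jawyaw 88.3 q [-0.62  0.48 -0.06  1.03 -0.   -0.59] F [ 0.6 -0.2 -2.2] gap 0.356
[[ 1.     0.001  0.029]
 [-0.029 -0.001  1.   ]
 [ 0.001 -1.    -0.001]]
target [585, 187.8, 118] 109.2 turn [ 0.001 -0.348  0.001] shift [0.141 0.005 2.397]
```

Request:
move_arm --rows '[[[0,-0.02,0],[0,0,0.04],1],[[0,-0.05,0],[0.01,0,0.12],1],[[0,-0.09,0],[0.01,0,0.24],1],[[0,-0.13,0],[0.02,0,0.37],1],[[0,-0.17,0],[0.03,0,0.5],1],[[0,-0.21,0],[0.04,0,0.63],1],[[0,-0.25,0],[0.05,0,0.76],1],[[0,-0.28,0],[0.05,0,0.89],1]]'

```text
clock: 14.22
tcp_pos: [557.3, -110.1, 118.1]
tcp_rot: [-1.56, -0.21, 0.212]
wrist_force: [0.0, 0.1, -0.2]
finger_gap: 0.36
```

```bash
python3 - <<'E'
from g import *
now(); show([585,187.8,118],109.2)
E
```

```text
t 14.22 tcp [ 557.3 -110.1  118.1] jawyaw 105.4 q [-0.34  0.4  -0.19  0.98  0.   -0.61] F [ 0.   0.1 -0.2] gap 0.36
[[ 0.964 -0.001 -0.266]
 [ 0.266  0.001  0.964]
 [-0.001 -1.     0.001]]
target [585, 187.8, 118] 109.2 turn [-0.001 -0.063 -0.001] shift [5.290e-01 1.000e-03 1.399e+00]
```

Request:
move_arm --rows '[[[0,-0.01,0],[0.04,0,0.12],1],[[0,-0.02,0],[0.09,0,0.25],1],[[0,-0.04,0],[0.14,0,0.38],1],[[0,-0.05,0],[0.19,0,0.51],1],[[0,-0.06,0],[0.24,0,0.64],1],[[0,-0.063,0],[0.29,0,0.77],1],[[0,-0.063,0],[0.34,0,0.89],1],[[0,-0.063,0],[0.37,0,0.98],1]]'

```text
clock: 14.88
tcp_pos: [577.0, 98.9, 118.0]
tcp_rot: [-1.554, -0.261, 0.263]
wrist_force: [0.6, -0.3, -1.0]
finger_gap: 0.357
```

```bash
python3 - <<'E'
from g import *
now(); show([585,187.8,118],109.2)
E
```

```text
t 14.88 tcp [577.   98.9 118. ] jawyaw 109.1 q [ 0.03  0.43 -0.15  1.    0.   -0.3 ] F [ 0.6 -0.3 -1. ] gap 0.357
[[ 0.945 -0.002 -0.327]
 [ 0.327  0.     0.945]
 [-0.001 -1.     0.001]]
target [585, 187.8, 118] 109.2 turn [-0.001 -0.001 -0.001] shift [0.183 0.    0.407]
```

Request:
move_arm --rows '[[[0,0,0],[0.05,0,0.11],1],[[0,0,0],[0.1,0,0.22],1],[[0,0,0],[0.15,0,0.32],1],[[0,0,0],[0.18,0,0.39],1],[[0,0,0],[0.18,0,0.41],1],[[0,0,0],[0.18,0,0.41],1],[[0,0,0],[0.18,0,0.41],1],[[0,0,0],[0.18,0,0.41],1]]'

```text
clock: 15.55
tcp_pos: [585.4, 184.1, 118.8]
tcp_rot: [-1.555, -0.258, 0.259]
wrist_force: [-0.1, 1.0, -1.7]
finger_gap: 0.358
```

```bash
python3 - <<'E'
from g import *
from chk import *
o=env.observe()["tcp_pos"]; now()
for n in("scene","top"):
    p,d=vision.read_camera(n); q=cloud(0,d,vision.camera_info(n)).reshape(-1,3); l=np.c_[(q[:,:2]-o[:2])@ex,(q[:,:2]-o[:2])@ey,q[:,2]]
    t=l[(abs(l[:,0])<90)&(abs(l[:,1])<20)&(l[:,2]>o[2]-24)&(l[:,2]<o[2]+17)]
    print(n,"x ext",np.percentile(t[:,0],[1,99]).round(1))
    for x in(-55,55):
        k=t[abs(t[:,0]-x)<6]
        if len(k): print(x,"y",np.percentile(k[:,1],[2,98]).round(1),"ztop",np.percentile(k[:,2],95).round(1),len(k))
seat()
show([585,187.8,47.8],109.2)
E
```

```text
t 15.55 tcp [585.4 184.1 118.8] jawyaw 108.9 q [ 0.17  0.47 -0.07  1.03 -0.   -0.16] F [-0.1  1.  -1.7] gap 0.358
[[ 0.946 -0.    -0.324]
 [ 0.324 -0.     0.946]
 [-0.    -1.    -0.   ]]
scene x ext [-63.9  64.6]
-55 y [-19.    7.1] ztop 131.2 121
55 y [-19.7   4.7] ztop 131.2 137
top x ext [-65.5  -2.2]
-55 y [-16.7  13. ] ztop 131.8 84
scene -50 0
scene 50 546 x ext [-63.6  65.2] y at 0 43.0 tilt 0.3 ztop [60.9]
top -50 1
top 50 0
target [585, 187.8, 47.8] 109.2 turn [ 0.    -0.006  0.   ] shift [0.002 0.356 0.018]
```

Request:
move_arm --rows '[[[0,-0.005,0],[0.002,0,0.016],1],[[0,-0.005,0],[0.002,0.05,0.016],1],[[0,-0.005,0],[0.002,0.11,0.016],1],[[0,-0.005,0],[0.002,0.17,0.016],1],[[0,-0.005,0],[0.002,0.23,0.016],1],[[0,-0.005,0],[0.002,0.27,0.016],1],[[0,-0.005,0],[0.002,0.29,0.016],1],[[0,-0.005,0],[0.002,0.29,0.016],1]]'

```text
clock: 16.42
tcp_pos: [584.5, 187.9, 59.9]
tcp_rot: [-1.555, -0.262, 0.264]
wrist_force: [-0.1, -0.3, -1.0]
finger_gap: 0.355
```

```bash
python3 - <<'E'
from g import *
now(); show([585,187.8,48.6],109.2)
E
```

```text
t 16.42 tcp [584.5 187.9  59.9] jawyaw 109.2 q [ 0.18  0.52 -0.16  0.89 -0.   -0.16] F [-0.1 -0.3 -1. ] gap 0.355
[[ 0.944 -0.001 -0.329]
 [ 0.329 -0.     0.944]
 [-0.001 -1.     0.   ]]
target [585, 187.8, 48.6] 109.2 turn [-0.     0.    -0.001] shift [ 0.002  0.056 -0.001]
```

Request:
move_arm --rows '[[[0,0,0],[0,0.02,0],1],[[0,0,0],[0,0.033,0],1],[[0,0,0],[0,0.042,0],1],[[0,0,0],[0,0.049,0],1],[[0,0,0],[0,0.053,0],1],[[0,0,0],[0,0.056,0],1],[[0,0,0],[0,0.056,0],1]]'

```text
clock: 17.0
tcp_pos: [585.1, 188.4, 50.4]
tcp_rot: [-1.554, -0.264, 0.263]
wrist_force: [-2.6, 1.8, 5.4]
finger_gap: 0.36
```

Contact force is present, so I'll open slowly and then retreat up and away.

Request:
move_arm --rows '[[[0,0,0],[0,0.003,0],1],[[0,0,0],[0,0.003,0],0.2],[[0,0,0],[0,0.003,0],0.1],[[0,0,0],[0,0.003,0],0],[[0,0,0],[0,0.003,0],-0.2],[[0,0,0],[0,0.003,0],-0.4],[[0,0,0],[0,0.003,0],-0.5],[[0,0,0],[0,0.003,0],-0.5]]'

```text
clock: 17.67
tcp_pos: [585.0, 188.0, 49.1]
tcp_rot: [-1.555, -0.263, 0.263]
wrist_force: [1.0, 0.3, 0.4]
finger_gap: 0.748
```

Request:
move_arm --rows '[[[0,0,0],[0,-0.05,0],-0.5],[[0,0,0],[0,-0.14,0],-0.5],[[0,0,0],[0,-0.27,0],-0.5],[[0,0,0],[0,-0.42,0],-0.5],[[0,0,0],[0,-0.55,-0.1],-0.5],[[0,0,0],[0,-0.65,-0.3],-0.5],[[0,0,0],[0,-0.7,-0.5],-0.5],[[0,0,0],[0,-0.7,-0.7],-0.5]]'

```text
clock: 18.33
tcp_pos: [631.9, 55.6, 192.8]
tcp_rot: [-1.556, -0.268, 0.261]
wrist_force: [0.3, -0.1, -0.5]
finger_gap: 0.752
```

Request:
move_arm --rows '[[[0,0,0],[0,0,-0.2],-0.5],[[0,0,0],[0,0,-0.4],-0.5],[[0,0,0],[0,0,-0.6],-0.5],[[0,0,0],[0,0,-0.8],-0.5],[[0,0,0],[0,0,-1],-0.5],[[0,0,0],[0,0,-1],-0.5],[[0,0,0],[0,0,-1],-0.5],[[0,0,0],[0,0,-1],-0.5]]'

```text
clock: 19.0
tcp_pos: [696.4, -132.1, 189.5]
tcp_rot: [-1.555, -0.263, 0.263]
wrist_force: [-0.1, -0.5, 0.4]
finger_gap: 0.746
```

```bash
python3 - <<'E'
from g import *
from chk import *
now(); seat()
for n in("scene","top"):
    p,d=vision.read_camera(n); c=p[80:300,360:640,::-1] if n=="scene" else p[60:280,80:360,::-1]
    cv2.imwrite(f"pics/{n}5.png",c)
    X=cloud(p,d,vision.camera_info(n)); X[X[...,2]>45]=np.nan
    try: print(n,"short",tube(X,(589,-56.5),45))
    except Exception as e: print(n,"short hidden")
a=np.hstack([cv2.imread(f"pics/{n}5.png") for n in("scene","top")]); cv2.imwrite("pics/c5.png",cv2.resize(a,(800,314),interpolation=2))
E
```

```text
t 19.0 tcp [ 696.4 -132.1  189.5] jawyaw 109.2 q [-0.3   0.61  0.38  1.34  0.   -0.64] F [-0.1 -0.5  0.4] gap 0.746
[[ 0.944  0.    -0.329]
 [ 0.329  0.     0.944]
 [ 0.    -1.     0.   ]]
scene -50 315 x ext [25.8 65.2] y at 0 -56.1 tilt -0.1 ztop [60.7]
scene 50 379 x ext [ 9.4 65.4] y at 0 43.9 tilt -0.9 ztop [60.9]
top -50 447 x ext [-13.6  65.5] y at 0 -52.0 tilt 3.7 ztop [61.7]
top 50 20
scene short hidden
top short hidden
```

View pics/c5.png

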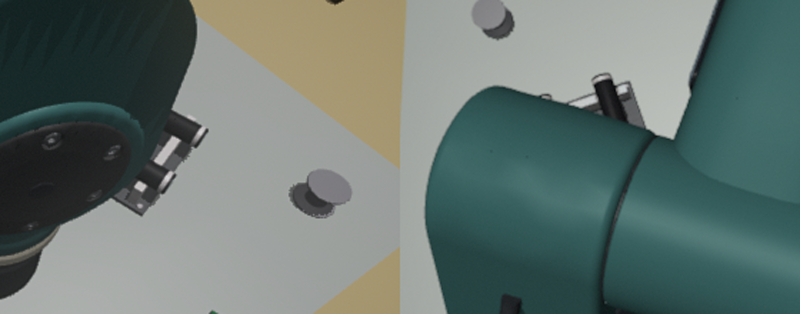

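The arm partly hides the rest. I'll move it further aside for a full check.

Request:
move_arm --rows '[[[0,0,0],[-0.15,0,-0.15],-0.5],[[0,0,0],[-0.3,0,-0.3],-0.5],[[0,0,0],[-0.45,0,-0.45],-0.5],[[0,0,0],[-0.6,0,-0.6],-0.5],[[0,0,0],[-0.75,0,-0.75],-0.5],[[0,0,0],[-0.9,0,-0.9],-0.5],[[0,0,0],[-1,0,-1],-0.5],[[0,0,0],[-1,0,-1],-0.5]]'

```text
clock: 19.87
tcp_pos: [571.0, -391.3, 189.1]
tcp_rot: [-1.556, -0.26, 0.261]
wrist_force: [-0.2, 0.5, -0.1]
finger_gap: 0.75
```

Request:
move_arm --rows '[[[0,0,0],[-0.15,0,-0.1],-0.5],[[0,0,0],[-0.3,0,-0.15],-0.5],[[0,0,0],[-0.4,0,-0.2],-0.5],[[0,0,0],[-0.5,0,-0.25],-0.5],[[0,0,0],[-0.5,0,-0.25],-0.5],[[0,0,0],[-0.5,0,-0.25],-0.5],[[0,0,0],[-0.5,0,-0.25],-0.5]]'

```text
clock: 20.45
tcp_pos: [496.2, -466.2, 189.3]
tcp_rot: [-1.555, -0.264, 0.263]
wrist_force: [-0.4, 0.3, -0.4]
finger_gap: 0.747
```

```bash
python3 - <<'E'
from g import *
from chk import *
now(); seat()
for n in("scene","top"):
    p,d=vision.read_camera(n); c=p[80:300,300:580,::-1] if n=="scene" else p[60:280,80:360,::-1]
    cv2.imwrite(f"pics/{n}6.png",c)
    X=cloud(p,d,vision.camera_info(n)); X[X[...,2]>45]=np.nan
    try: print(n,"short",tube(X,(589,-56.5),45))
    except Exception as e: print(n,"short hidden")
a=np.hstack([cv2.imread(f"pics/{n}6.png") for n in("scene","top")]); cv2.imwrite("pics/c6.png",cv2.resize(a,(800,314),interpolation=2))
E
```

```text
t 20.45 tcp [ 496.2 -466.2  189.3] jawyaw 109.3 q [-0.87  0.56  0.27  1.29  0.   -1.21] F [-0.4  0.3 -0.4] gap 0.747
[[ 0.944  0.    -0.33 ]
 [ 0.33   0.     0.944]
 [ 0.    -1.    -0.   ]]
scene -50 953 x ext [-62.8  64.6] y at 0 -56.1 tilt -0.2 ztop [60.7]
scene 50 821 x ext [-63.3  64.9] y at 0 43.2 tilt 0.1 ztop [60.7]
top -50 799 x ext [-64.4  64.3] y at 0 -49.5 tilt 0.0 ztop [61.8]
top 50 796 x ext [-64.3  64.6] y at 0 49.7 tilt -0.1 ztop [61.8]
scene short (609, array([589.4, -58.3]), array([61.5, 29.9]), 'yaw', np.float32(10.5), 'ztop', array([29. , 32. , 32.9]))
top short (321, array([588.8, -55. ]), array([60.1, 31.5]), 'yaw', np.float32(9.4), 'ztop', array([28.5, 32.3, 34.7]))
```

View pics/c6.png

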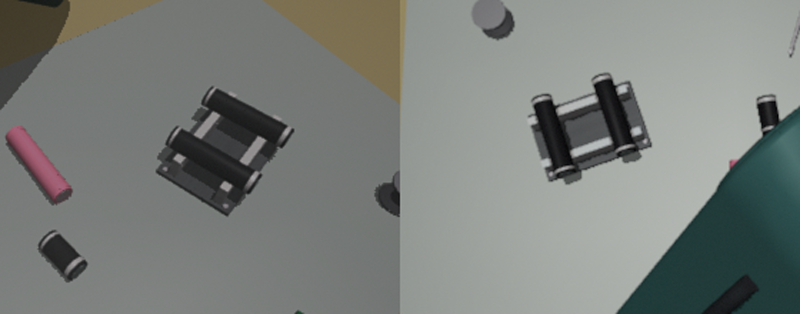

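Both tubes lie in their own grooves, centred and level. The short tube hasn't moved. Handing in.

```bash
python3 -c "
from cell import env
print(env.finish_job())"
```

```text
the job is handed in; nothing more can be done
None
```

Both long black tubes are lying in the lens rest, one in each groove, and I handed the job in at about 20.5 s of the 64 s. I lowered each tube until the wrist sensor showed contact (about 11 N and 5 N), and only then opened the jaws.

**Tubes:** in the last check both were centred within about 1 mm along the groove. From the top camera they were within 0.5 mm across it and tilted at most 0.1°. Their tops stood at 61–62 mm, so the axes are about 45 mm above the bench.

**Short tube and arm:** the short tube is where it started, to within about 1 mm. The arm is clear of everything.

**Disagreement:** the scene camera put both tubes 6–7 mm towards one side of their grooves. It looks at an angle and sees mostly one flank of each tube, so I relied on the top camera there.

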